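Shut and lock the access cover of the lamp supply box

ROBOT

A 6-joint arm with a two-finger parallel gripper is mounted at the origin on a cart in front of the work surface, level with it; the furniture and walls round the work are solid. World frame = base frame: x ahead of the robot, y to its left, z up, the work surface at z = 0. Lengths are in m, angles in rad, forces in N, time in s.
With the tool pointing down it reaches from about 0.3 to 0.775 m from the base axis. Payload 14.6 kg.
Tool frame: the origin (TCP) lies where the fingers leave the gripper's body, on its centre line; the fingertips stand 97 mm ahead of it and the grasp point (between the pads) lies 78 mm ahead of it; z points along the fingers, y is the line along which they close (so a half turn about z gives the same grasp; the last joint's range is limited). The gripper opens to 94 mm and grips with 3 to 60 N. Pads are 16 mm wide; open, the fingers measure 119 mm over their backs; the gripper's body (75 mm by 177 mm) begins 78 mm behind the grasp point.
Start: joints at [1.174, 0.3, 1.521, -0, 1.321, -0.067], TCP at [0.178, 0.52, 0.303] pointing down, gripper open.
Joint ranges: [-3.03, 3.03], [-0.79, 2.21], [0.23, 2.52], [-1.04, 4.18], [0, 3.07], [-2.55, 2.55]. Speed limits (rad/s): [2.22, 2.22, 2.57, 3.14, 3.14, 3.14].

INTERFACE

Orientations are given as a 3x3 rotation matrix whose columns are the frame's x, y, z axes.
In Python, from bench import ctrl gives the robot as it stands. The module is installed in compiled form; this text tells all that it offers. Calls block until the motion is done:
- ctrl.move_ptp(position, orientation): joint-space move of the TCP to a pose.
- ctrl.movel(position, rate=0.15, orientation=None, until_force=None): straight line of the TCP; orientation=None keeps the orientation; rate is the mean speed in m/s. With until_force (N) it stops when the force on the tool has changed by that much, and returns True; else False.
- ctrl.movej(angles): joint-space move.
- ctrl.grip(opening, strength=None): opening from 0.0 (shut) to 1.0 (fully open); strength is the grip in N (None keeps the last); returns when the fingers have stopped.
- ctrl.wait(seconds).
- ctrl.solve_ik(position, orientation): joint angles nearest the present ones, or None.
- ctrl.read_camera(name): name is "scene" or "side" or "wrist"; returns the picture (400x640x3 uint8, red, green, blue); there is no depth.
- ctrl.camera_info(name): a dict with "fx", "fy", "cx", "cy" (pixels), "T" (4x4, takes a point from camera to world coordinates); the wrist camera has in their place "hand_eye" (4x4, takes a point from camera to tool coordinates, whose origin is the TCP and whose axes are the flange's). Camera axes: x right, y down, z forward; pixel columns grow to the right and rows downward; lengths in m; the calibration is good to about 2 mm. A picture is of the moment at which its call begins: read the wrist's pose just before it. camera_info takes no time and is no camera call.
A pose or a line that the arm cannot do raises ctrl.Unreachable and nothing moves.
- ctrl.finish_job(): hands the job in; it is judged then, once.
Readings, each from a call of its own:
- ctrl.get_time(): time.
- ctrl.get_qpos(): joint angles.
- ctrl.get_dq(): joint speeds.
- ctrl.get_joint_torque(): joint torques, N m.
- ctrl.get_ee_pos(): TCP position.
- ctrl.get_tool_rot(): TCP orientation.
- ctrl.get_contact_force(): force on the tool from outside, world axes, zero at the start.
- ctrl.get_torque(): the same for the moment, N m.
- ctrl.get_finger_gap(): opening from 0.0 (shut) to 1.0 (fully open).
- ctrl.get_gripper_force(): force on a finger pad.
Only numpy, scipy, OpenCV 4.12 (cv2) and the standard library are available. Lean on these libraries where they do the work, as an engineer would, in place of code of your own. Each camera call takes 0.05 s, during which the arm holds its last target. There are 200 camera calls.

TASK

The white access cover on top of the grey supply box stands ajar: push it fully shut with closed fingertips, then set the fingertips in the slot of its blue quarter-turn fastener and turn it clockwise (seen from above) as far as it goes, so that the slot runs front to back and the cover is locked. Do not turn the fastener before the cover is shut, do not lift or carry anything or swing the cover wide open, and leave the small things round the box where they are.

Things in the scene. Friction and masses are not known exactly. Their poses are not given: they have to be found in the camera images.
- unit: grey supply box, 200 (x, depth) x 190 (y, width) x 74 mm high, open-topped, fixed to the desk; origin: centre of its underside; its -x face (sockets, two small lamps) is the front, toward the robot. On it lies the white cover, a plate 200 x 190 x 6 mm hinged at the rear; shut, its top is 80 mm above the desk. A keeper hook inside the box catches the fastener's cam
- cover_hinge (a point): middle of the cover's hinge line, which runs along the box's y axis at the rear upper edge (box x = +100, z = 74 mm), level with the cover's underside; axes as the box's
- cover (a joint): hinge of the cover, rad: 0 = shut flat on the box (hard stop), grows as its front edge rises; starts at 0.2 to 0.45. A friction hinge: the cover stays where it is left; 1 to 4 N down at the front edge shuts it. With the fastener turned too early, its cam lands on the keeper and the cover will not shut
- cover_press (a point): middle of the dark rubber pad (18 x 80 mm) on top of the cover at its front edge, a good place to push: 187 mm from the hinge line, 7 mm above the plane of the cover's underside. It swings with the cover; shut, it lies at box x = -87, y = 0, z = 81 mm, axes as the box's
- dial (a joint): turn of the blue fastener, rad, growing clockwise seen from above: 0 = unlocked (slot runs left-right, along box y; red dot), 1.571 = locked at a hard stop (slot runs front to back, along box x; green dot in front). Starts at 0 to 0.3. Friction of 0.12 N m holds it where it is left: about 5 N sideways, 30 mm from the axis, turns it
- dial_centre (a point): on the fastener's axis, at its top face; shut: box x = -8, y = 0, z = 81 mm. A blue slippery dial of 112 mm diameter sunk in the cover under a fixed grey ring (inner diameter 110, outer 130 mm, top 3 mm above the dial): only the slot offers a hold. The slot, centred on the axis, is 96 mm long, 36 wide, 15 deep, with upright walls and a flat black floor
- slot_end (a point): on the slot's floor (15 mm below the dial's top) and centre line, 30 mm from the axis; turns with the dial: unlocked on the box's -y side of the axis, locked on its -x side. Fingertips moved clockwise on this circle turn the dial; narrower than the slot, they have play and must travel on past the dial's angle before they push its wall
- microscope: stereo microscope fixed on the desk to the left, about 270 (x) x 250 (y) x 420 mm overall; origin: about the middle of its base, on the desk; it never moves between runs; keep arm and gripper clear of it
- pc_tower: black computer tower fixed on the desk to the right, about 440 (x) x 240 (y) x 365 mm overall; origin: about the middle of its underside; it never moves between runs; keep clear of it
- vial_0: loose glass vial, white cap, 18 mm diameter x 44 mm, standing left of the box; origin: centre of its underside
- petri_dish: loose clear shallow dish, 56 mm diameter x 11 mm, right of the box; origin: centre of its underside
- eraser: loose eraser in a blue sleeve, 18 x 43 x 11 mm, on the desk in front of the box; origin: centre of its underside
- stamp: loose wooden stamp, 24 x 45 x 66 mm, standing behind and left of the box; origin: centre of its underside
- mouse: loose beige computer mouse, 107 x 58 x 37 mm, in front and right of the box; origin: centre of its underside

How it is judged:
On the way, in this order (a step that is already met when the one before it is completed fails the run):
1. the cover is pushed fully shut (value of joint cover below 0.025 rad and value of joint dial below 0.8 rad), for 0.2 s.
2. the fastener is turned clockwise to its locked position with the cover shut (value of joint dial above 1.38 rad and value of joint cover below 0.025 rad), for 0.2 s.
At the end, for the whole second after the job is handed in: The cover is shut (within 0.025 rad, 5 mm at its front edge), the fastener stands at its locked stop (1.38 rad or more of 1.571) and is at rest, and the five small things are within 30 mm of where they stood (all of step 2 and velocity of joint dial below 0.05 rad/s and distance of each of vial_0, petri_dish, eraser, stamp, mouse from where it was at the start of the episode below 0.03 m); the robot touches nothing.
It fails at once if the fastener is turned toward locked while the cover stands open (value of joint dial above 0.8 rad and value of joint cover above 0.06 rad).
It fails at once if the cover is swung wide open (value of joint cover above 0.55 rad).
It fails at once if a small thing is displaced by more than 30 mm, or lifted (distance of any of vial_0, petri_dish, eraser, stamp, mouse from where it was at the start of the episode above 0.03 m or height (world z) of any of vial_0, petri_dish, eraser, stamp, mouse above 0.015 m).
It fails at once if the vial or the stamp is knocked over (angle between any of vial_0, stamp's own z axis and vertical above 0.6 rad).
It also fails if it takes over 56 s, if anything falls off the work surface, if the arm or the gripper's body presses on something with over 40 N, if the wrist force passes 120 N, or if a joint passes its speed limit or range.

## Working session

There is one attempt and no reset: what is moved stays moved. The work goes in short steps, each a Python script; the robot and the scene stay as the last script left them, time stands still between calls to the robot, and variables do not carry over. Pictures are saved under pics/ and viewed, at most 10 in all, crops included, and the job is handed in when it is done.

```bash
mkdir -p pics; python3 - <<'E'
from bench import ctrl
import cv2,numpy as np
np.set_printoptions(precision=4,suppress=True)
for n in("scene","side"):
    cv2.imwrite(f"pics/{n}0.png",ctrl.read_camera(n)[:,:,::-1]); print(ctrl.camera_info(n))
print(ctrl.camera_info("wrist"),ctrl.get_tool_rot(),ctrl.get_time())
E
```

```text
{'fx': 453.5069640227565, 'fy': 453.5069640227565, 'cx': 325.1799264112973, 'cy': 198.90254915748432, 'T': array([[ 0.6192,  0.6988, -0.358 ,  0.9648],
       [ 0.7851, -0.5567,  0.2713, -0.2124],
       [-0.0098, -0.4491, -0.8934,  1.119 ],
       [ 0.    ,  0.    ,  0.    ,  1.    ]])}
{'fx': 409.86497153997783, 'fy': 409.86497153997783, 'cx': 323.1299356089462, 'cy': 198.753738326308, 'T': array([[ 0.9868,  0.1418, -0.0777,  0.6373],
       [ 0.1616, -0.8747,  0.457 , -0.4944],
       [-0.0032, -0.4635, -0.8861,  1.2469],
       [ 0.    ,  0.    ,  0.    ,  1.    ]])}
{'fx': 276.225405398255, 'fy': 276.225405398255, 'cx': 319.8193857367602, 'cy': 200.86930896493877, 'hand_eye': array([[-0.0001, -0.9657, -0.2595,  0.0768],
       [ 1.    , -0.0002,  0.0004, -0.    ],
       [-0.0005, -0.2595,  0.9657, -0.083 ],
       [ 0.    ,  0.    ,  0.    ,  1.    ]])} [[-0.9461  0.3238 -0.0004]
 [ 0.3238  0.9461 -0.001 ]
 [ 0.0001 -0.0011 -1.    ]] 0.1
```

View pics/scene0.png

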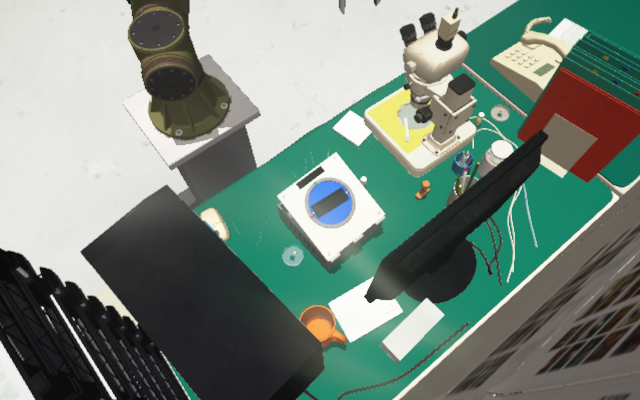

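View pics/side0.png

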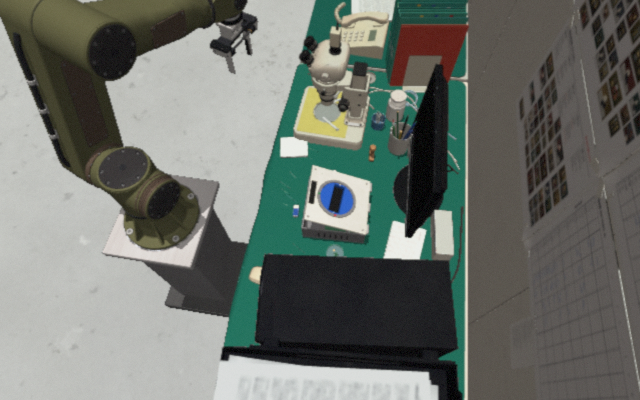

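The scene view shows the box with its cover near (330,205) and the pad near (311,177). In the side view the box is near (337,205). I'll enlarge both for a model fit.

```bash
python3 - <<'E'
import cv2,numpy as np
a=cv2.imread("pics/scene0.png")[140:280,265:395];b=cv2.imread("pics/side0.png")[155:255,285:385]
a=cv2.resize(a,None,fx=3,fy=3,interpolation=cv2.INTER_CUBIC);b=cv2.resize(b,None,fx=4,fy=4,interpolation=cv2.INTER_CUBIC)
c=np.zeros((420,790,3),np.uint8);c[:,:390]=a;c[:400,390:790]=b
cv2.imwrite("pics/crop.png",c)
E
```

```text
(no output)
```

View pics/crop.png

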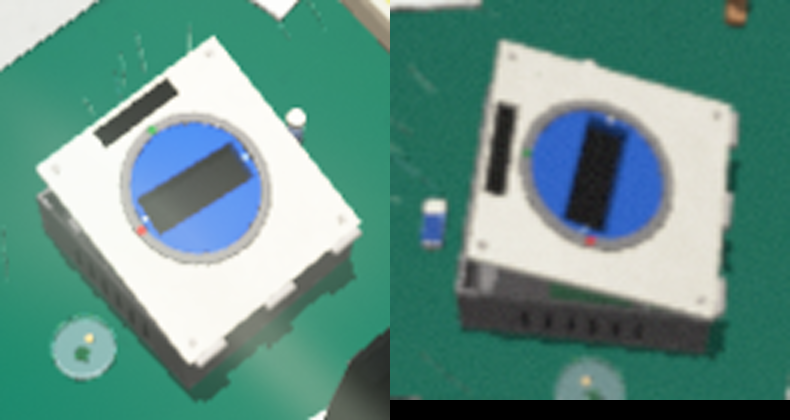

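```bash
cat > h.py <<'E'
import numpy as np
from bench import ctrl
from scipy.spatial.transform import Rotation as R
np.set_printoptions(precision=4,suppress=True)
def proj(ci,T,P):
    p=(np.atleast_2d(P)-T[:3,3])@T[:3,:3]
    return np.c_[ci['fx']*p[:,0]/p[:,2]+ci['cx'],ci['fy']*p[:,1]/p[:,2]+ci['cy']]
def box(P,x,y,yaw): return np.atleast_2d(P)@R.from_euler('z',yaw).as_matrix().T+[x,y,0]
def cov(P,a):  # cover coords: x from hinge (neg to front), z above underside
    return np.atleast_2d(P)@R.from_euler('y',a).as_matrix().T+[.1,0,.074]
E
cat > fit.py <<'E'
from h import *
from scipy.optimize import least_squares
C=np.array([[-.2,.095,.006],[-.2,-.095,.006],[0,-.095,.006],[0,.095,.006],[-.187,0,.007],[-.108,0,.010]])
S=np.array([[213,37],[38,169],[190,364],[360,220],[136,113],[195,188]])/3+[265,140]
D=(np.array([[500,40],[470,258],[716,318],[737,107],[501,149],[597,174]])-[390,0])/4+[285,155]
B=np.array([[-.1,-.095,0]]);DB=(np.array([[462,327.]])-[390,0])/4+[285,155]
a,b=ctrl.camera_info("scene"),ctrl.camera_info("side")
def f(p):
    P=box(cov(C,p[3]),*p[:3])
    return np.r_[(proj(a,a['T'],P)-S).ravel(),(proj(b,b['T'],P)-D).ravel(),(proj(b,b['T'],box(B,*p[:3]))-DB).ravel()]
r=least_squares(f,[.6,0,0,.3],loss='soft_l1');print(r.x);print(f(r.x).reshape(-1,2))
E
python3 fit.py
```

```text
[0.5794 0.0958 0.0476 0.3365]
[[ 0.056  -0.0737]
 [-0.5319  0.0242]
 [ 0.4312  0.2377]
 [ 0.5262  0.7812]
 [ 0.3202  0.1098]
 [ 0.8445 -0.0919]
 [ 0.0089  0.2059]
 [-0.6207 -0.105 ]
 [-0.2875  0.2183]
 [-1.7125 -0.2855]
 [-0.0532  0.0367]
 [ 0.2639 -0.2293]
 [-0.6704  0.886 ]]
```

The fit is good, about 1 px: box at (0.579, 0.096), yaw 0.048, cover at 0.34 rad. Next I check the obstacles, retract and swing over to the box.

```bash
cat >> h.py <<'E'
X,Y,YAW=.5794,.0958,.0476
def rot(a): # tool down; a = clockwise turn of the finger line from box y
    t=YAW-a; c,s=np.cos(t),np.sin(t)
    return np.array([[-c,-s,0],[-s,c,0],[0,0,-1.]])
def tcp(p,a=0): # tip at box point p
    return box(p,X,Y,YAW)[0]+[0,0,.097]
def ray(ci,u,v,z):
    d=ci['T'][:3,:3]@[(u-ci['cx'])/ci['fx'],(v-ci['cy'])/ci['fy'],1]; o=ci['T'][:3,3]
    return o+d*(z-o[2])/d[2]
E
python3 - <<'E'
from h import *
b=ctrl.camera_info("side")
for n,u,v,z in[("tower",262,256,.365),("micbase",293,135,.03),("micbase",361,150,.03),("michead",310,75,.35),("michead",330,85,.3)]: print(n,ray(b,u,v,z))
for a in(0,1.571,1.85): print(a,ctrl.solve_ik(tcp([-.008,0,.068]),rot(a)))
ctrl.grip(0.0)
for i,(p,k) in enumerate([((.12,.33,.33),1),((.38,.08,.33),0)]):
    if k: ctrl.movel(p,rate=.2)
    else: ctrl.move_ptp(p,rot(0))
    print(ctrl.get_qpos(),ctrl.get_ee_pos(),ctrl.get_contact_force(),ctrl.get_time())
E
```

```text
tower [ 0.447  -0.2061  0.365 ]
micbase [0.3797 0.3747 0.03  ]
micbase [0.6324 0.3488 0.03  ]
michead [0.4544 0.3663 0.35  ]
michead [0.5117 0.3837 0.3   ]
0 [ 0.1022  0.5094  1.5686 -0.      1.0636 -1.5162]
1.571 [ 0.1022  0.5094  1.5686 -0.      1.0636  0.0548]
1.85 [ 0.1022  0.5094  1.5686 -0.      1.0636  0.3338]
[ 1.1177 -0.1874  1.9713  0.      1.3577 -0.1233] [0.1202 0.3304 0.3299] [-0.7163  0.4931  0.2781] 2.675
[ 0.1145 -0.0949  1.8919  0.0002  1.345  -1.5041] [0.3799 0.0806 0.3299] [0.3488 0.8303 0.8833] 4.025
```

```bash
python3 - <<'E'
from h import *
f0=ctrl.get_contact_force()
ctrl.move_ptp(tcp([-.076,0,.22]),rot(0))
ctrl.movel(tcp([-.076,0,.155]))
print(ctrl.get_contact_force())
print(ctrl.movel(tcp([-.085,0,.085]),rate=.06,until_force=25),ctrl.get_ee_pos()[2]-.097,ctrl.get_contact_force())
print(ctrl.movel(tcp([-.086,0,.077]),rate=.02,until_force=15),ctrl.get_ee_pos()[2]-.097,ctrl.get_contact_force())
ctrl.wait(.3);print(ctrl.get_contact_force())
ctrl.movel(tcp([-.086,0,.15]))
ctrl.move_ptp(tcp([-.06,0,.26]),rot(0))
print(ctrl.get_ee_pos(),ctrl.get_tool_rot(),ctrl.get_time())
import cv2
cv2.imwrite("pics/w1.png",ctrl.read_camera("wrist")[:,:,::-1])
E
```

```text
[-0.1996 -0.0539 -0.2407]
False 0.0853225735705003 [-0.8195  0.6203 -0.5228]
True 0.08038108397364943 [-3.0797 -0.7102  8.6845]
[-2.7061 -0.4737  8.5216]
[0.5194 0.0929 0.3559] [[-0.9989 -0.0475 -0.0014]
 [-0.0475  0.9989 -0.0001]
 [ 0.0014 -0.0001 -1.    ]] 8.2833
```

View pics/w1.png

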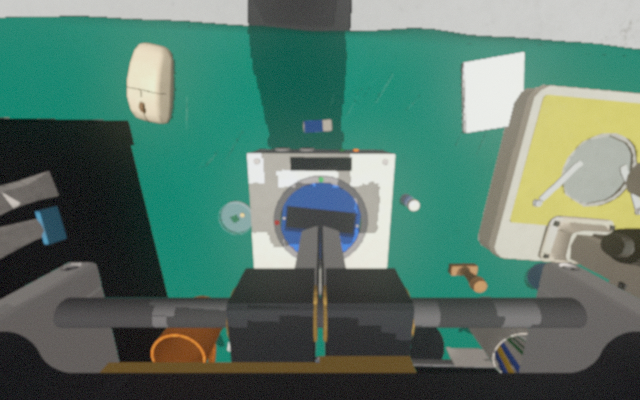

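The cover looks shut: the tip met it at z≈0.080, where the shut pad should be. The dial centre is near (320,219) and the slot is nearly left-right with a slight tilt. I'll check the model against this picture.

```bash
python3 - <<'E'
from h import *
import cv2
ci=ctrl.camera_info("wrist");T=np.eye(4);T[:3,:3]=ctrl.get_tool_rot();T[:3,3]=ctrl.get_ee_pos();T=T@ci['hand_eye']
print(proj(ci,T,box([[-.087,0,.081],[-.1,.095,.08],[-.1,-.095,.08],[-.008,0,.083],[-.008,.065,.083],[-.008,-.065,.083]],X,Y,YAW)))
im=cv2.imread("pics/w1.png")[140:275,235:405]
cv2.imwrite("pics/w1c.png",cv2.resize(im,None,fx=4,fy=4,interpolation=cv2.INTER_CUBIC))
E
```

```text
[[319.3455 167.1025]
 [393.0915 156.9146]
 [245.5788 156.9325]
 [319.374  225.1375]
 [367.0572 225.1281]
 [271.6858 225.1469]]
```

View pics/w1c.png

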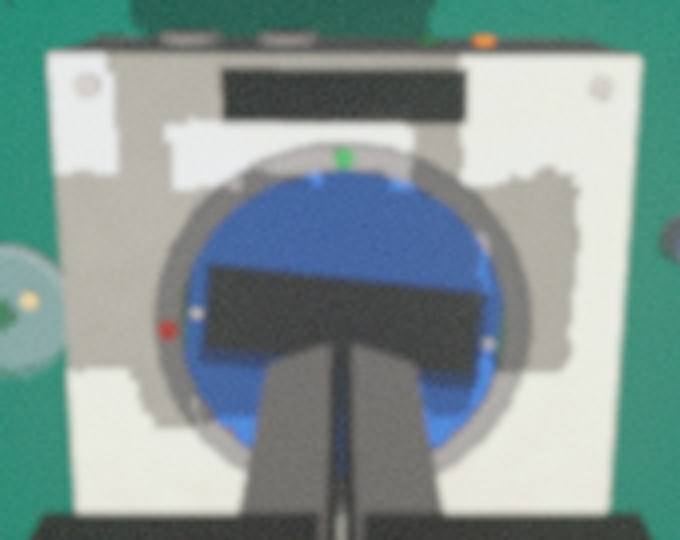

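Shut, confirmed to within a few px, with an offset of about (+1.5, −3) px. The dial stands at about 0.1 rad. I'll apply a small correction, set the half-spread fingers into the slot and turn about the dial axis.

```bash
sed -i 's/^X,Y,YAW=.*/X,Y,YAW=.577,.0973,.0476/' h.py; python3 - <<'E'
from h import *
import cv2
ctrl.grip(0.5)
print(ctrl.get_finger_gap())
ctrl.move_ptp(tcp([-.008,0,.12]),rot(.1))
ctrl.movel(tcp([-.008,0,.095]))
print(ctrl.movel(tcp([-.008,0,.070]),rate=.03,until_force=8),ctrl.get_ee_pos()[2]-.097,ctrl.get_contact_force(),ctrl.get_torque(),ctrl.get_time())
cv2.imwrite("pics/w2.png",ctrl.read_camera("wrist")[:,:,::-1])
E
```

```text
0.5039103442514102
False 0.07017176721771065 [-0.1471 -0.5063  0.3472] [ 0.0047 -0.0184 -0.0032] 11.1333
```

View pics/w2.png

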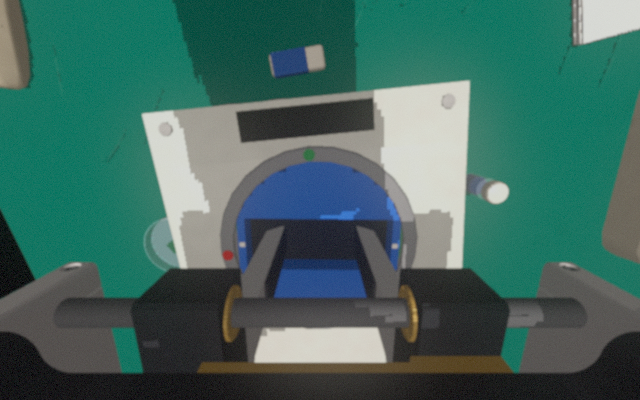

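The fingertips stand inside the slot, which spans columns 245–400 at about row 235, with no contact force (z = 0.070). Now I turn joint 6 in steps and watch the moment.

```bash
python3 - <<'E'
from h import *
import cv2
q=ctrl.get_qpos()
for a in list(np.arange(.3,1.7,.2))+[1.65,1.7,1.75,1.8,1.85]:
    t=np.array(q);t[5]+=a-.1; ctrl.movej(t)
    m=ctrl.get_torque();print(round(a,2),ctrl.get_contact_force(),m[2])
    if abs(m[2])>1.5: break
ctrl.wait(.3);print(ctrl.get_time())
cv2.imwrite("pics/w3.png",ctrl.read_camera("wrist")[:,:,::-1])
E
```

```text
0.3 [0.9739 0.3672 0.809 ] 0.021299066339849914
0.5 [-0.4147 -0.3711  0.4957] -0.0006882429325406106
0.7 [-0.232   0.4895 -0.5882] -0.022747320376043902
0.9 [ 0.6209 -0.614  -0.3095] -0.005900583652907512
1.1 [ 0.1563 -0.1172  0.0394] 0.03346833050881752
1.3 [-0.119  -0.5876  0.8108] -0.02340167760257878
1.5 [ 1.8689 -1.0397 -0.2956] 0.05556100076795945
1.65 [ 1.2049 -1.5436  0.375 ] 0.09480361273877186
1.7 [ 0.5431 -3.4227  0.3252] 0.1081339629542489
1.75 [ 0.8638 -3.571   0.4742] 0.09344567060119696
1.8 [ 1.5035 -4.0578  0.3027] 0.16589613186771698
1.85 [-1.0058 -8.0212  2.3515] 0.2300918211721179
14.9083
```

View pics/w3.png

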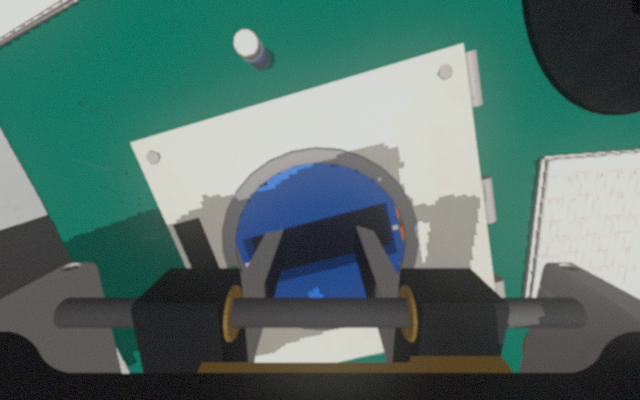

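The slot edge (245,240)–(390,206) is almost parallel to the cover's side edge, and the moment is rising, so the stop is close. I'll press on a little to make sure, then withdraw.

```bash
python3 - <<'E'
from h import *
import cv2
q=ctrl.get_qpos()
for d in(.04,.08,.12,.16,.2):
    t=np.array(q);t[5]+=d; ctrl.movej(t); ctrl.wait(.1)
    m=ctrl.get_torque();print(d,ctrl.get_contact_force(),m[2])
    if abs(m[2])>.8 or np.linalg.norm(ctrl.get_contact_force())>25: break
t=np.array(q);t[5]-=.2; ctrl.movej(t)   # back into the play, off the walls
print(ctrl.get_contact_force(),ctrl.get_torque()[2])
p=ctrl.get_ee_pos()
ctrl.movel(p+[0,0,.06],rate=.08)
ctrl.move_ptp(box([-.09,0,.36],X,Y,YAW)[0],rot(0)); ctrl.wait(.3)
print(ctrl.get_contact_force(),ctrl.get_time())
cv2.imwrite("pics/w4.png",ctrl.read_camera("wrist")[:,:,::-1])
E
```

```text
0.04 [-2.7122 -7.1337  3.0244] 1.272220506732212
[ 0.8452  0.19   -0.7157] -0.024915326921586527
[ 0.0491 -0.8242  0.1279] 18.3
```

View pics/w4.png

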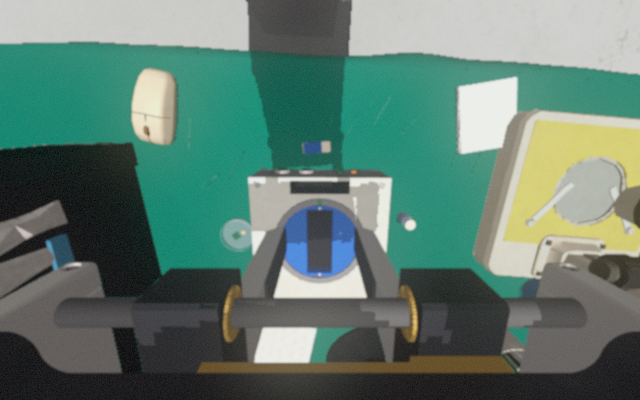

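The slot runs front to back (column 320, rows 208–270), the hard stop was felt at 1.27 N m, the cover is flat and the small things are in place.

```bash
python3 -c "
from bench import ctrl
print(ctrl.finish_job())"
```

```text
the job is handed in; nothing more can be done
None
```

The cover is pushed shut and the fastener is turned clockwise to its hard stop, with the slot front to back; I handed the job in at about 18 s, and no verdict came back. I turned the fastener with the fingers half spread in the slot, not closed.

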